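# Load the pipe dryer and set its timer

## Task

Pull the square-flanged pipe out of the lower blue bin and lay it flat and fully down in the cradle of the grey dryer, blue flange at the blue end block; lower it gently in your grip, do not drop it, and let go. Then turn the dryer's black timer dial so that the white line on it points at the orange mark on the scale. Leave the carton and the jar where they are.

Things in the scene. Friction and masses are not known exactly. Their poses are not given: they have to be found in the camera images.
- pipe: Metal pipe 170 mm long, 0.35 kg: tube 30 mm in diameter, a square flange 48 x 48 x 10 mm at each end, one blue, one metal. Origin: its middle, on the axis; y runs to the blue end. At first it lies flat in the lower bin, axis 28 mm above the table, the blue end 70 to 78 mm out of the mouth, the middle covered: it can only be taken near the blue end there. On the table its axis is 24 mm high.
- pipe_blue (a point): centre of the outer face of the pipe's blue flange, on the pipe's axis
- pipe_plain (a point): centre of the outer face of the pipe's metal flange, on the pipe's axis
- bins: Two stacked blue bins, fixed. Origin: table height, middle of the lower bin's mouth; y points straight out of the mouth. Lower bin 126 mm wide (x), 190 mm deep (to -y), walls and floor 4 mm, roofed by the upper bin's floor, whose top is 76 mm above the table; the upper bin's walls stand 55 mm back from the mouth and reach 161 mm.
- dryer: Grey warm-air dryer, fixed: 250 mm (x) by 270 mm (y), flat deck 50 mm above the table. Origin: middle of its underside. On the deck: the cradle, along x at y = -62 mm (blue end block at +x, grey at -x), and the timer dial at x = -20, y = +68 mm.
- cradle_blue (a point): where the centre of the blue flange's outer face must be: 7 mm from the face of the blue end block, 24 mm above the deck
- cradle_plain (a point): The same point for the metal flange, at the grey end block. The cradle is a channel, floor = deck: 184 mm between end blocks 60 mm high and 14 mm thick, 60 mm between steel side walls 52 mm high and 6 mm thick, which run 62 mm inwards from each end block; the middle 60 mm has no side walls, so fingers fit only there.
- dial (a joint): Timer dial angle, rad: 0 with the white line towards the dryer's -x, growing clockwise seen from above, 0 to 4.7; it stays where left. A black disc 72 mm in diameter with a bar grip across it, 70 mm long, 16 mm wide, from 64 to 96 mm above the table; a white line on the bar's top runs from the middle to one end, the pointer.
- dial_center (a point): point on the dial's vertical axis, in the bar grip, 80 mm above the table
- pointer (a point): middle of the bar's pointing end (white line end), 36 mm from the dial's axis, 86 mm above the table
- mark_point (a point): point on the white scale plate, 36 mm from the dial's axis, at the angle of the orange mark (a radial strip 20 x 8 mm, 40 to 60 mm from the axis). The pointer must stand above this point.
- carton: bystander: closed cardboard carton, 90 x 120 x 60 mm; origin middle of its underside
- jar: bystander: jar with yellow cap, 60 mm in diameter, 90 mm high; origin middle of its underside
Things that resemble listed ones, but are neither listed nor needed, are in the scene too. What is meant by the pipe is not pink, and is the smaller of those in its own colour.

How it is judged:
On the way, in this order (a step that is already met when the one before it is completed fails the run):
1. the pipe lies in the cradle, blue end at the blue block, let go (distance between pipe_blue and cradle_blue below 0.016 m and distance between pipe_plain and cradle_plain below 0.016 m and linear speed of pipe below 0.02 m/s and contact force between the fingers and pipe below 0.1 N), for 0.2 s.
2. the dial's pointer stands at the orange mark (horizontal distance between pointer and mark_point below 0.0045 m and velocity of joint dial between -0.05 and 0.05 rad/s), for 0.2 s.
At the end, for the whole second after the job is handed in: The pipe lies at rest, let go, on the cradle's floor between its walls, each flange centre within 16 mm of its place (blue at the blue block); the dial is at rest with its pointer within 4.5 mm (about 7 degrees) of the orange mark's line; carton and jar are within 30 mm of where they began (all of step 1 and all of step 2 and distance of each of carton, jar from where it was at the start of the episode below 0.03 m); the robot touches nothing.
It fails at once if the pipe is dropped or thrown into the cradle (faster than 0.5 m/s within 60 mm of its place) (distance between pipe_blue and cradle_blue below 0.06 m and distance between pipe_plain and cradle_plain below 0.06 m and linear speed of pipe above 0.5 m/s).
It fails at once if the carton or jar is moved by more than 30 mm (distance of any of carton, jar from where it was at the start of the episode above 0.03 m).
It also fails if it takes over 72 s, if anything falls off the work surface, if the arm or the gripper's body presses on something with over 40 N, if the wrist force passes 120 N, or if a joint passes its speed limit or range.

## Robot

A 7-joint arm with a two-finger parallel gripper is mounted at the origin on the work surface. World frame = base frame: x ahead of the robot, y to its left, z up, the work surface at z = 0. Lengths are in m, angles in rad, forces in N, time in s.
With the tool pointing down it reaches from about 0.4 to 0.85 m from the base axis. Payload 10.4 kg.
Tool frame: the origin (TCP) lies midway between the tips of the shut fingers; the grasp point (between the pads) lies 19 mm behind it; z points along the fingers, y is the line along which they close (so a half turn about z gives the same grasp; the last joint's range is limited). The gripper opens to 87 mm and grips with 3 to 60 N. Pads are 19 mm wide; open, the fingers measure 117 mm over their backs; the gripper's body (75 mm by 190 mm) begins 51 mm behind the grasp point.
Start: joints at [1.171, 0.332, -0.065, 1.46, 0.022, 1.35, -0.088], TCP at [0.23, -0.581, 0.198] pointing down, gripper open.
Joint ranges: [-2.6, 2.6], [-0.5, 2.12], [-1.47, 1.34], [0.16, 2.42], [-1.27, 4.41], [0.06, 2.06], [-2.6, 2.6]. Speed limits (rad/s): [2.22, 2.22, 2.79, 2.79, 3.14, 3.14, 3.14].

## Interface

Orientations are given as a unit quaternion [x, y, z, w].
In Python, from rig import * gives the robot as it stands.
- The arm moves only by the tool send_rows, never from a script. Its argument "motion" is one flat list of numbers, 7 for each row, row after row: the shift along the tool's x, y, z in units of 500 mm (1.0 is 500 mm), then the turn, a rotation vector about the tool's x, y, z in units of 90 degrees (1.0 is 90 degrees), then the opening, from -1 (shut) to 1 (fully open). A call has 1 to 5 rows; each row shifts and turns the commanded pose from where the row before left it, along the tool's axes as they then stand; what a row does not reach is not made up. A row lasts 1/8 s, in which the tool goes at most 62.5 mm and 10.7 degrees, less where a joint would pass 70% of its speed; a pose out of reach is approached as far as the arm can. A call with a number of a shift or a turn outside -1 to 1 is refused whole. A call with a gripper value outside its range is refused whole. The fingers move at their own pace and stop on an object; the grip force is fixed at half the most. Time passes only in rows, so rows that do not move let the fingers close. It gives the time, the measured TCP pose, the force, the opening and the grip force at its end, in the units of the state.
- get_state(): the state, without advancing time (a new reading comes with each control period).
- snapshot(name): name is "side" or "top" or "wrist"; returns a dict with "image" (480x640x3 uint8, blue, green, red), "camera_matrix" (3x3 intrinsics, pixels), "rvec" (rotation vector, rad) and "tvec" (3), from world to camera coordinates, as OpenCV has them. Camera axes: x right, y down, z forward; pixel columns grow to the right and rows downward; lengths in m; the calibration is good to about 2 mm. A picture is of the moment at which its call begins. There is no depth.
- close_job(): hands the job in; it is judged then, once.
The state is a dict: "t": time; "q": joint angles; "joint_vel": joint speeds; "tau": joint torques, N m; "ee_pos": TCP position; "eef_rot": TCP orientation; "force": force on the tool from outside, world axes, zero at the start; "wrist_torque": the same for the moment, N m; "finger_gap": finger opening in m; "gripper_force": force on a finger pad.
Only numpy, scipy, OpenCV 4.12 (cv2) and the standard library are available. Lean on these libraries where they do the work, as an engineer would, in place of code of your own. Each camera call takes 0.05 s, during which the arm holds its last target. There are 200 camera calls.

## Working session

There is one attempt and no reset: what is moved stays moved. The work goes in short steps, Python scripts to look and compute and a tool call to move; the robot and the scene stay as the last step left them, time stands still between calls to the robot, and variables do not carry over. Pictures are saved under pics/ and viewed, at most 10 in all, crops included, and the job is handed in when it is done.

Besides the shell and the picture viewer there is one more tool, called as name(argument=value, ...), one argument or row to a line, values as JSON. send_rows: Moves the arm, as the interface text tells. Its arguments: {"type":"object","properties":{"motion":{"type":"array","items":{"type":"number"}}},"required":["motion"]}

```bash
ls; mkdir -p pics; python3 - <<'E'
from rig import *
import cv2
s=get_state()
print({k:s[k] for k in('t','ee_pos','eef_rot','finger_gap')})
for n in('top','side'):
    d=snapshot(n); cv2.imwrite(f'pics/{n}0.png',d['image'])
    import numpy as np; np.savez(f'pics/{n}0.npz',**d)
    R=cv2.Rodrigues(np.array(d['rvec'],float))[0]; print(n,-R.T@np.array(d['tvec']).ravel(),R.tolist())
E
```

```text
pics
{'t': 0.0, 'ee_pos': array([ 0.2297836 , -0.58078451,  0.19716306]), 'eef_rot': array([ 9.82304348e-01,  1.87290386e-01, -1.69291983e-04, -6.70657830e-04]), 'finger_gap': 0.08730599344942866}
top [ 0.34462256 -0.13058231  1.27897552] [[-0.02625727298657088, -0.9996452040747424, -0.004474548655966401], [-0.9820936929545382, 0.026631060286925745, -0.18650138038875397], [0.186554372433951, -0.0005025916433969435, -0.982444509133933]]
side [0.5174602  0.77465424 1.1334232 ] [[-0.9993098259737361, -0.03482167283633178, -0.012935331971807792], [-0.018196796294680524, 0.7624682133084233, -0.6467697428752132], [0.03238438384393473, -0.6460879775968121, -0.7625756204389894]]
```

View pics/top0.png

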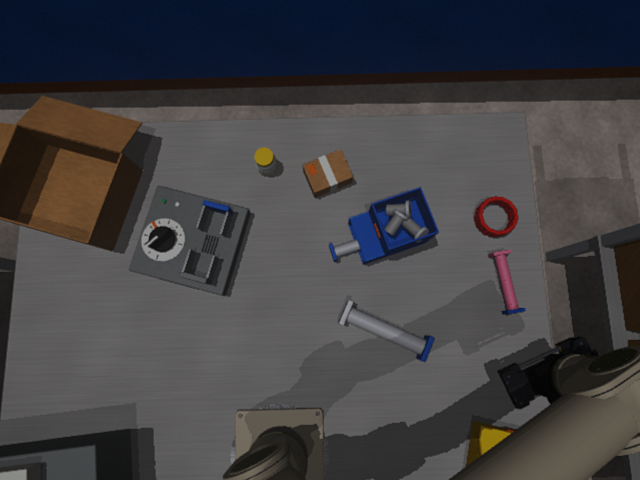

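View pics/side0.png

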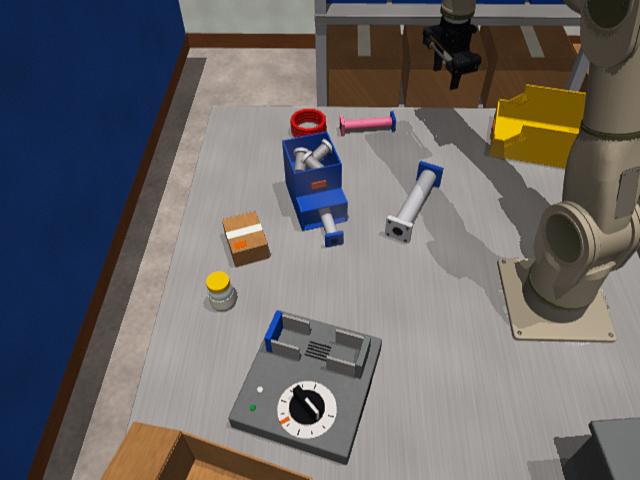

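The top view shows the robot base at the bottom (280,440), the dryer at (190,240) with its dial at (160,238), the bins at (390,230), the jar at (265,158) and the carton at (328,172).

Things that could be taken for the pipe, by top-view pixel:
- **(345,250):** flanged pipe sticking out of the lower bin, blue flange.
- **(388,330):** larger grey and blue pipe lying on the table.
- **(507,282):** pink pipe.
- **(405,220):** short pieces in the upper bin.

I choose the one at (345,250), which is the smaller grey one and lies in the lower bin. I'll check it close up.

```bash
python3 - <<'E'
import cv2,numpy as np
t=cv2.imread('pics/top0.png');s=cv2.imread('pics/side0.png')
def c(im,x,y,w,h,k): return cv2.resize(im[y:y+h,x:x+w],None,fx=k,fy=k,interpolation=cv2.INTER_CUBIC)
A=np.zeros((600,800,3),np.uint8)
a=c(t,320,180,80+40,100,4);b=c(s,275,190,80,100-40+0,4)
A[:400,:480]=a; A[:240,480:800]=b
A[400:600,:]=c(s,270,130,160,40,5)
cv2.imwrite('pics/A.png',A)
cv2.imwrite('pics/B.png',c(t,125,180,130,120,5))
cv2.imwrite('pics/C.png',c(s,225,305,160,160,3.75))
E
```

```text
(no output)
```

View pics/A.png

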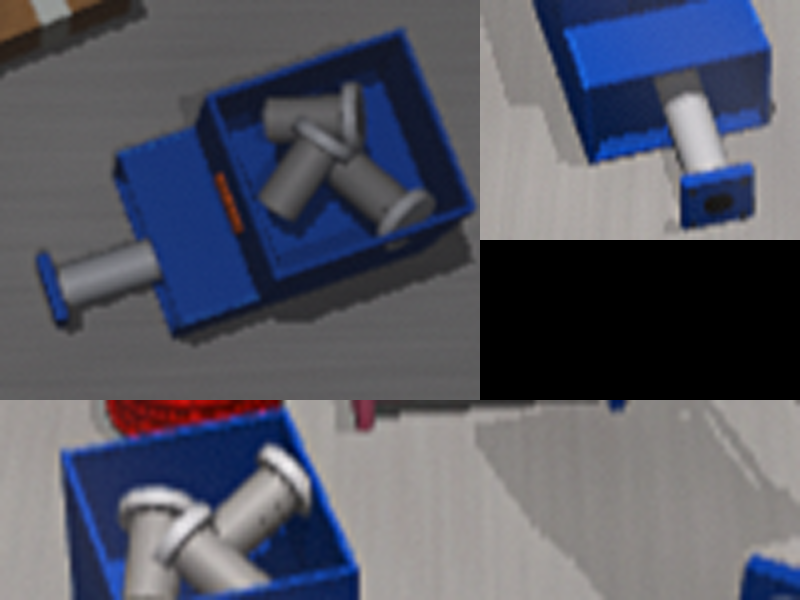

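View pics/B.png

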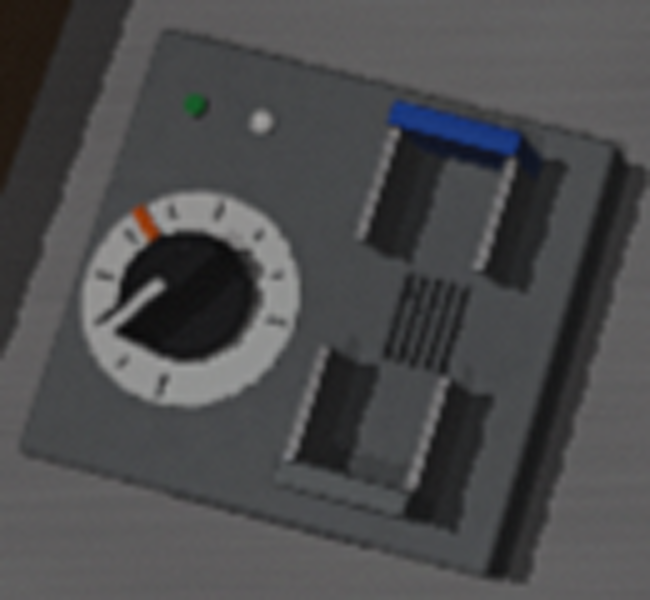

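View pics/C.png

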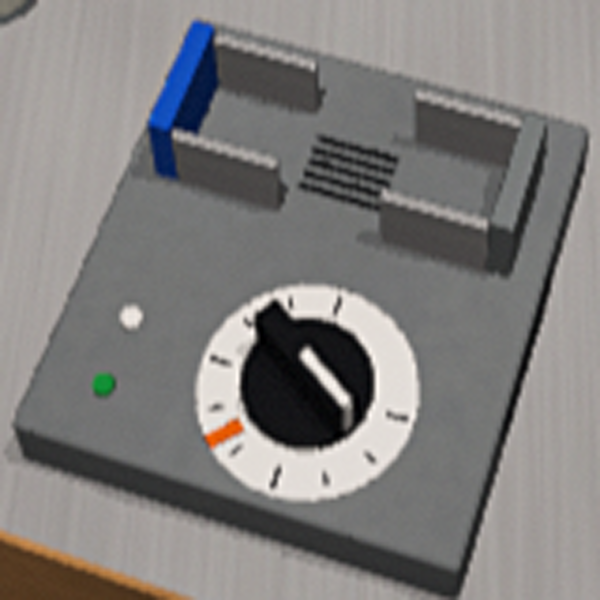

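The top crop confirms the pipe: grey tube with a small blue square flange out of the lower bin's mouth at crop A (50,288), bin face from (117,160) to (175,335). The dryer crops show the orange mark at B (146,222) / C (225,433), the white line pointing at B (110,318) / C (345,410), and the blue block at B (455,130). I'll fit the poses now.

```bash
cat > fit.py <<'E'
import numpy as np,cv2
from scipy.optimize import least_squares
D={n:dict(np.load(f'pics/{n}0.npz')) for n in('top','side')}
def proj(n,P,d=None):
    d=d or D[n]; return cv2.projectPoints(np.asarray(P,float).reshape(-1,1,3),np.array(d['rvec'],float),np.array(d['tvec'],float),np.array(d['camera_matrix'],float),None)[0][:,0]
def full(uv,off,k): return np.array(off)+(np.array(uv,float)+.5)/k-.5
def toW(p,P):
    P=np.asarray(P,float); c,s=np.cos(p[2]),np.sin(p[2]); return P@np.array([[c,s,0],[-s,c,0],[0,0,1]])+[p[0],p[1],0]
def fit(obs,p0): # obs: list (cam, crop uv, off,k, local pt in m)
    def f(p): return np.concatenate([proj(n,toW(p,[L]))[0]-full(uv,o,k) for n,uv,o,k,L in obs])
    r=least_squares(f,p0); return r.x,r.fun.reshape(-1,2)
def ray(n,uv,z):
    d=D[n];R=cv2.Rodrigues(np.array(d['rvec'],float))[0];t=np.array(d['tvec'],float).ravel()
    c=-R.T@t; v=R.T@np.linalg.solve(np.array(d['camera_matrix'],float),[uv[0],uv[1],1]); return c+v*(z-c[2])/v[2]
E
cat > m1.py <<'E'
from fit import *
B=((125,180),5);C=((225,305),3.75);A=((320,180),4);S=((275,190),4)
q=lambda n,uv,c,L:(n,uv,*c,np.array(L)/1000)
dry=[q('top',(168,30),B,(125,135,50)),q('top',(620,150),B,(125,-135,50)),q('top',(490,572),B,(-125,-135,50)),q('top',(25,450),B,(-125,135,50)),q('top',(191,299),B,(-20,68,52)),
q('side',(20,425),C,(125,135,50)),q('side',(455,572),C,(-125,135,50)),q('side',(585,130),C,(-125,-135,50)),q('side',(307,391),C,(-20,68,52))]
pd,r=fit(dry,[.55,.25,-.3]);print('dryer',pd,np.degrees(pd[2]));print(r.round(1).tolist())
bins=[q('top',(117,160),A,(63,0,76)),q('top',(175,335),A,(-63,0,76)),q('side',(105,85),S,(63,0,76)),q('side',(290,48),S,(-63,0,76)),q('side',(113,160),S,(63,0,0)),q('side',(288,118),S,(-63,0,0))]
pb,r=fit(bins,[.5,-.2,0]);print('bins',pb,np.degrees(pb[2]));print(r.round(1).tolist())
f=lambda a,b:(a,85,28+b)
pipe=[q('top',(38,252),A,f(24,24)),q('top',(58,327),A,f(-24,24)),q('side',(202,177),S,f(24,24)),q('side',(272,165),S,f(-24,24)),q('side',(274,215),S,f(-24,-24)),q('side',(204,228),S,f(24,-24)),
q('top',(152,242),A,(15,-3+85-70,28)),q('top',(160,284),A,(-15,85-74,28))]
pp,r=fit(pipe[:6],[.5,-.2,0]);print('pipe',pp,np.degrees(pp[2]));print(r.round(1).tolist())
pm=[ray('top',full((110,272),*A),.028)];print('tube mid',pm, 'axis pts',toW(pp,[[0,.085,.028],[0,.05,.028],[0,0,.028]]))
o=lambda w:(lambda d:(np.cos(pd[2])*d[0]+np.sin(pd[2])*d[1],-np.sin(pd[2])*d[0]+np.cos(pd[2])*d[1]))(w[:2]-pd[:2])
for n,uv,c,z in(('top',(146,222),B,.052),('side',(225,433),C,.052),('top',(110,318),B,.096),('top',(160,285),B,.096),('side',(345,410),C,.096),('side',(306,353),C,.096)):
    w=ray(n,full(uv,*c),z);l=np.array(o(w))-[-.02,.068];print(n,z,w.round(4),'dryer rel',l.round(4),np.hypot(*l).round(4),'dial',np.arctan2(l[1],-l[0]).round(3))
for nme,L in(('cb',(.085,-.062,.074)),('cp',(-.085,-.062,.074)),('mid',(0,-.062,.074)),('dialc',(-.02,.068,.08))): print(nme,toW(pd,[L])[0].round(4))
print('binmouth pipe out', )
E
python3 m1.py
```

```text
dryer [ 0.57651844  0.24163472 -0.28565893] -16.367051066343002
[[-1.8, -1.4], [-0.6, -1.7], [-1.2, 1.0], [-2.7, -0.1], [-0.6, -0.5], [-2.6, -1.3], [1.7, -0.8], [2.2, -2.0], [0.6, -1.7]]
bins [ 0.55598464 -0.22039721  0.29814859] 17.082656152641682
[[-0.1, -1.7], [0.9, -1.9], [0.8, -0.1], [1.4, -0.5], [-0.1, 0.4], [1.3, 1.4]]
pipe [ 0.55086603 -0.23381342  0.24576782] 14.081458782635949
[[-0.5, 0.0], [-0.7, -2.0], [0.3, 0.0], [1.2, -0.1], [0.4, -0.6], [-0.1, -0.7]]
tube mid [array([ 0.54212418, -0.19708959,  0.028     ])] axis pts [[ 0.53018543 -0.1513676   0.028     ]
 [ 0.53870097 -0.18531588  0.028     ]
 [ 0.55086603 -0.23381342  0.028     ]]
top 0.052 [0.6191 0.3376 0.052 ] dryer rel [0.0338 0.0361] 0.0494 dial 2.323
side 0.052 [0.6196 0.3403 0.052 ] dryer rel [0.0335 0.0388] 0.0513 dial 2.283
top 0.096 [0.5576 0.3377 0.096 ] dryer rel [-0.0252  0.0188] 0.0315 dial 0.642
top 0.096 [0.5747 0.3119 0.096 ] dryer rel [-0.0015 -0.0011] 0.0019 dial -0.626
side 0.096 [0.5551 0.3442 0.096 ] dryer rel [-0.0294  0.0244] 0.0382 dial 0.692
side 0.096 [0.5766 0.3143 0.096 ] dryer rel [-0.0004  0.0017] 0.0017 dial 1.365
cb [0.6406 0.1582 0.074 ]
cp [0.4775 0.2061 0.074 ]
mid [0.559  0.1821 0.074 ]
dialc [0.5765 0.3125 0.08  ]
binmouth pipe out
```

```bash
cat > go.py <<'E'
from rig import *
import numpy as np,sys
from scipy.spatial.transform import Rotation as Ro
def need(P=None,ya=None):
    s=get_state();R=Ro.from_quat(s['eef_rot']);p=s['ee_pos'];M=R.as_matrix()
    yang=np.degrees(np.arctan2(M[1,1],M[0,1]))
    print('t',round(s['t'],2),'tcp',p.round(4),'yang',yang.round(2),'tilt',M[:2,2].round(4),'gap',round(s['finger_gap'],4),'F',np.round(s['force'],1),'grip',round(float(np.max(s['gripper_force'])),1),'q',np.round(s['q'],2).tolist())
    if P is not None: print(' shift units now',(M.T@(np.array(P)-p)/.5).round(4))
    if ya is not None:
        a=np.radians(ya);T=np.array([[-np.sin(a),np.cos(a),0],[np.cos(a),np.sin(a),0],[0,0,-1]]).T
        print(' turn units',((R.inv()*Ro.from_matrix(T)).as_rotvec()/(np.pi/2)).round(4))
        if P is not None: print(' shift units after turn',(T.T@(np.array(P)-p)/.5).round(4))
if __name__=='__main__':
    a=list(map(float,sys.argv[1:])); need(a[:3] if len(a)>2 else None,a[3] if len(a)>3 else None)
E
python3 go.py .5358 -.1737 .22 14.1; python3 - <<'E'
import sys;sys.path.insert(0,'.')
import os;os.chdir('.')
from fit import *
for n,uv in(('big metal top',(348,300)),('big mid',(388,330)),('carton',(328,165)),('jar',(265,157))): print(n,ray('top',uv,.06).round(3))
E
```

```text
t 0.1 tcp [ 0.2298 -0.5808  0.1972] yang -68.41 tilt [-0.0005  0.0012] gap 0.0869 F [-0.3 -0.4  0.8] grip 0.0 q [1.17, 0.33, -0.06, 1.46, 0.02, 1.35, -0.09]
 shift units now [ 0.8686 -0.532  -0.0449]
 turn units [-7.000e-04 -5.000e-04 -9.168e-01]
 shift units after turn [ 0.6406  0.7918 -0.0455]
big metal top [ 0.396 -0.193  0.06 ]
big mid [ 0.315 -0.295  0.06 ]
carton [ 0.774 -0.15   0.06 ]
jar [0.803 0.028 0.06 ]
```

send_rows(
  motion=[0,0,-0.1,0,0,0,1,0,0,0,0,0,-0.115,1,0,0,0,0,0,-0.115,1,0,0,0,0,0,-0.115,1,0,0,0,0,0,-0.115,1],
)

```text
t: 0.72
ee_pos: [0.2299, -0.5809, 0.2475]
eef_rot: [0.851, 0.525, 0.0, -0.0]
force: [-0.5, 0.6, 0.0]
finger_gap: 0.0871
gripper_force: 0.0
```

send_rows(
  motion=[0,0,0,0,0,-0.115,1,0,0,0,0,0,-0.115,1,0,0,0,0,0,-0.115,1,0,0,0,0,0,-0.112,1,0.07,0.088,0,0,0,0,1],
)

```text
t: 1.35
ee_pos: [0.2608, -0.5384, 0.2466]
eef_rot: [0.616, 0.788, -0.0, -0.001]
force: [1.2, 0.4, -0.3]
finger_gap: 0.0872
gripper_force: 0.0
```

send_rows(
  motion=[0.07,0.088,0,0,0,0,1,0.07,0.088,0,0,0,0,1,0.07,0.088,0,0,0,0,1,0.07,0.088,0,0,0,0,1,0.07,0.088,0,0,0,0,1],
)

```text
t: 1.98
ee_pos: [0.4355, -0.3115, 0.2478]
eef_rot: [0.615, 0.789, -0.0, -0.0]
force: [1.1, -0.6, 0.6]
finger_gap: 0.0874
gripper_force: 0.0
```

send_rows(
  motion=[0.07,0.088,0,0,0,0,1,0.07,0.088,0,0,0,0,1,0.07,0.088,0,0,0,0,1,0,0,0,0,0,0,1,0,0,0,0,0,0,1],
)

```text
t: 2.6
ee_pos: [0.5368, -0.1795, 0.2475]
eef_rot: [0.615, 0.789, -0.0, -0.0]
force: [-0.4, -0.5, -0.1]
finger_gap: 0.0873
gripper_force: 0.0
```

```bash
python3 go.py .5358 -.1737 .22 14.1; python3 - <<'E'
from rig import *
import cv2,numpy as np
d=snapshot('wrist');np.savez('pics/w1.npz',**d);cv2.imwrite('pics/w1.png',d['image'])
import sys;sys.path.insert(0,'.')
from fit import *
pp=[0.55086603,-0.23381342,0.24576782]
print(proj(0,toW(pp,[[.024,.085,.052],[-.024,.085,.052],[.024,.075,.052],[-.024,.075,.052],[0,.011,.043]]),d).round(0).tolist())
E
```

```text
t 2.6 tcp [ 0.5368 -0.1795  0.2475] yang 14.11 tilt [-0.0009 -0.0001] gap 0.0873 F [-0.4 -0.5 -0.1] grip 0.0 q [0.74, 0.23, -0.59, 1.52, 0.13, 1.43, 0.39]
 shift units now [0.0118 0.0009 0.055 ]
 turn units [-0.0006 -0.0001  0.0001]
 shift units after turn [0.0118 0.0009 0.055 ]
[[342.0, 173.0], [290.0, 173.0], [342.0, 184.0], [290.0, 184.0], [316.0, 247.0]]
```

View pics/w1.png

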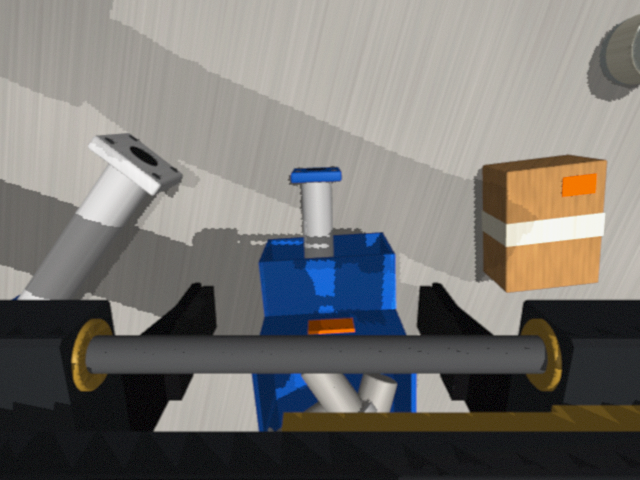

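The wrist view shows the pipe coming straight up the image out of the mouth. Its blue flange runs from (292,171) to (341,170), within 2 px of the prediction, so I'm descending at local y=62 mm.

send_rows(
  motion=[0.012,0.001,0.12,0,0,0,1,0,0,0.12,0,0,0,1,0,0,0.12,0,0,0,1,0,0,0.08,0,0,0,1,0,0,0.031,0,0,0,1],
)

```text
t: 3.28
ee_pos: [0.5341, -0.1744, 0.0103]
eef_rot: [0.616, 0.788, -0.001, -0.002]
force: [0.2, -0.2, 0.7]
finger_gap: 0.0868
gripper_force: 0.0
```

send_rows(
  motion=[0,0,0,0,0,0,1,0,0,0,0,0,0,-1,0,0,0,0,0,0,-1,0,0,0,0,0,0,-1,0,0,0,0,0,0,-1],
)

```text
t: 3.9
ee_pos: [0.5364, -0.1732, 0.0128]
eef_rot: [0.615, 0.789, 0.0, 0.0]
force: [-0.2, -0.3, -0.5]
finger_gap: 0.0548
gripper_force: 0.0
```

send_rows(
  motion=[0,0,0,0,0,0,-1,0,0,0,0,0,0,-1,0,0,0,0,0,0,-1,0,0,0,0,0,0,-1,0,0,0,0,0,0,-1],
)

```text
t: 4.53
ee_pos: [0.5367, -0.1734, 0.0144]
eef_rot: [0.615, 0.789, -0.0, 0.001]
force: [-10.1, 1.1, 27.0]
finger_gap: 0.0061
gripper_force: 16.8
```

Gap 6 mm with the fingers loaded means this is not a proper grasp of a 30 mm tube. I'll look.

```bash
python3 go.py; python3 - <<'E'
from rig import *
import cv2,numpy as np
a=snapshot('side')['image'][170:290,270:410];b=snapshot('wrist')['image'][80:400,150:500]
A=np.zeros((600,800,3),np.uint8);A[:360,:420]=cv2.resize(a,None,fx=3,fy=3,interpolation=cv2.INTER_CUBIC)
A[:347,420:800]=cv2.resize(b,(380,347))
t=snapshot('top')['image'][200:280,310:440];A[360:600,:390]=cv2.resize(t,None,fx=3,fy=3,interpolation=cv2.INTER_CUBIC)
cv2.imwrite('pics/D.png',A)
E
```

```text
t 4.53 tcp [ 0.5367 -0.1734  0.0144] yang 14.11 tilt [ 0.0004 -0.0012] gap 0.0061 F [-10.1   1.1  27. ] grip 16.8 q [0.69, 0.43, -0.55, 1.79, 0.27, 0.99, 0.28]
```

View pics/D.png

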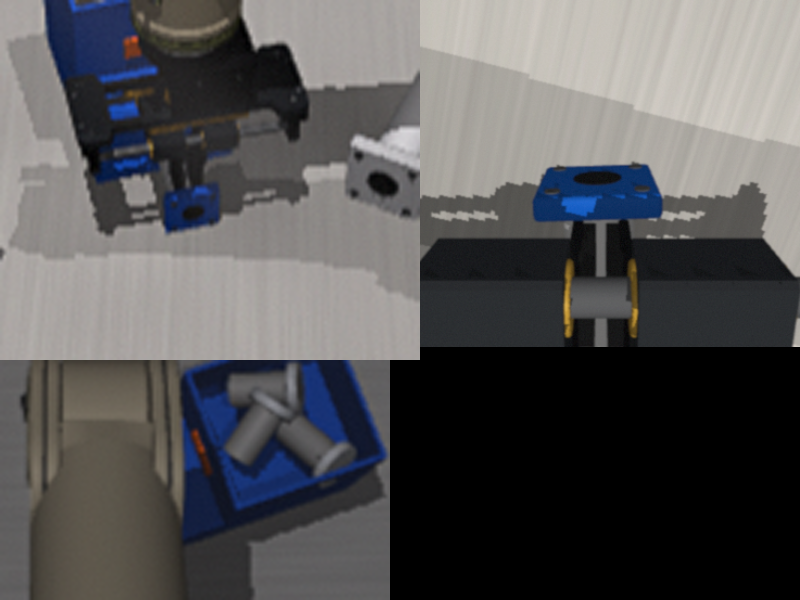

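```bash
python3 - <<'E'
from rig import *
from fit import *
d=snapshot('wrist');s=get_state()
R=cv2.Rodrigues(np.array(d['rvec'],float))[0];print('cam',-R.T@np.array(d['tvec']).ravel(),'axis',R[2])
pp=[0.55086603,-0.23381342,0.24576782]
f=lambda P:proj(0,P,d).round(0).tolist()
print('outer top',f(toW(pp,[[.024,.085,.052],[-.024,.085,.052]])),'inner top',f(toW(pp,[[.024,.075,.052],[-.024,.075,.052]])),'outer bottom',f(toW(pp,[[.024,.085,.004],[-.024,.085,.004]])))
p=s['ee_pos'];print('tcp',f([p]),'grasp',f([p+[0,0,.019]]))
im=snapshot('wrist')['image'];cv2.imwrite('pics/w2.png',cv2.resize(im[200:400,220:400],None,fx=3,fy=3,interpolation=cv2.INTER_CUBIC))
E
python3 go.py
```

```text
cam [ 0.51835679 -0.09731517  0.20030891] axis [ 0.07153994 -0.27604115 -0.95847969]
outer top [[374.0, 267.0], [248.0, 267.0]] inner top [[373.0, 291.0], [249.0, 292.0]] outer bottom [[360.0, 233.0], [263.0, 233.0]]
tcp [[315.0, 286.0]] grasp [[315.0, 303.0]]
t 4.78 tcp [ 0.5373 -0.1736  0.015 ] yang 14.11 tilt [ 0.0018 -0.0017] gap 0.0009 F [-7.9  1.9 25.5] grip 12.6 q [0.69, 0.43, -0.55, 1.79, 0.27, 0.99, 0.28]
```

View pics/w2.png

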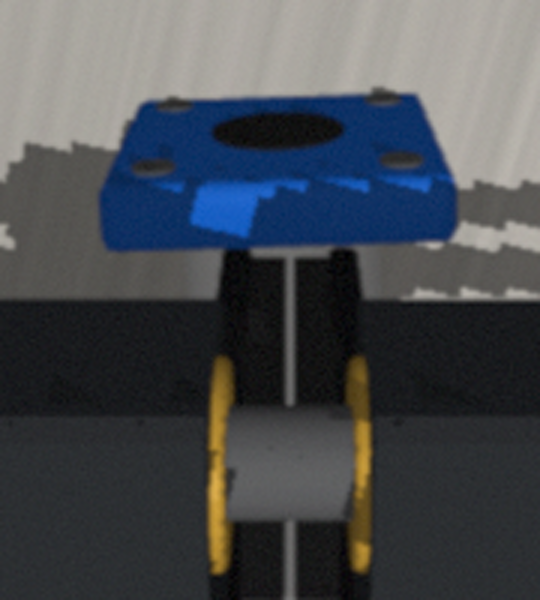

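The fingers look shut on top of the tube, pressing down, rather than around it. I'll open and see whether the tool can actually go lower, in small steps while watching the force.

send_rows(
  motion=[0,0,0,0,0,0,1,0,0,0,0,0,0,1,0,0,0,0,0,0,1,0,0,0,0,0,0,1,0,0,0,0,0,0,1],
)

```text
t: 5.4
ee_pos: [0.5449, -0.172, 0.0189]
eef_rot: [0.614, 0.789, 0.004, 0.007]
force: [9.0, 6.4, 38.1]
finger_gap: 0.0421
gripper_force: 16.7
```

send_rows(
  motion=[0,0,0,0,0,0,1,0,0,0,0,0,0,1,0,0,0,0,0,0,1,0,0,0,0,0,0,1,0,0,0,0,0,0,1],
)

```text
t: 6.02
ee_pos: [0.5356, -0.1731, 0.0118]
eef_rot: [0.615, 0.789, -0.0, -0.001]
force: [-0.7, 0.5, 0.1]
finger_gap: 0.0854
gripper_force: 0.0
```

```bash
python3 go.py; python3 - <<'E'
from rig import *
from fit import *
d=snapshot('wrist');im=d['image'];np.savez('pics/w3.npz',**d)
pp=[0.55086603,-0.23381342,0.24576782]
f=lambda P:proj(0,P,d).round(0).tolist()
print('pred outer top',f(toW(pp,[[.024,.085,.052],[-.024,.085,.052]])),'inner top',f(toW(pp,[[.024,.075,.052],[-.024,.075,.052]])),'outer bottom',f(toW(pp,[[.024,.085,.004],[-.024,.085,.004]])))
m=((im[...,0].astype(int)-im[...,2]>50)).astype(np.uint8)
n,l,st,c=cv2.connectedComponentsWithStats(m)
for i in range(1,n):
    if st[i,4]>200: print(st[i],c[i].round(0))
s=snapshot('side');A=np.zeros((600,800,3),np.uint8)
A[:360,:400]=cv2.resize(s['image'][185:257,290:370],None,fx=5,fy=5,interpolation=cv2.INTER_CUBIC)
A[:600,400:]=cv2.resize(im[160:460,200:400],None,fx=2,fy=2,interpolation=cv2.INTER_CUBIC)
cv2.imwrite('pics/E.png',A)
p=get_state()['ee_pos'];M=np.array([-np.sin(np.radians(-14.1)),0,0])
print('side tcp',proj('side',[p,p+[.0436*.97,.0436*.243,0],p-[.0436*.97,.0436*.243,0]]).round(0).tolist())
E
```

```text
t 6.03 tcp [ 0.5356 -0.1731  0.0118] yang 14.11 tilt [-0.0011  0.0004] gap 0.0854 F [-0.7  0.5  0.1] grip 0.0 q [0.69, 0.44, -0.55, 1.8, 0.27, 0.99, 0.28]
pred outer top [[378.0, 272.0], [250.0, 272.0]] inner top [[377.0, 296.0], [251.0, 296.0]] outer bottom [[364.0, 237.0], [265.0, 237.0]]
[ 263  235  121   53 4837] [323. 264.]
[ 197  374  100   57 4682] [248. 402.]
[ 357  374  109   38 3410] [403. 393.]
side tcp [[333.0, 236.0], [316.0, 239.0], [349.0, 233.0]]
```

View pics/E.png

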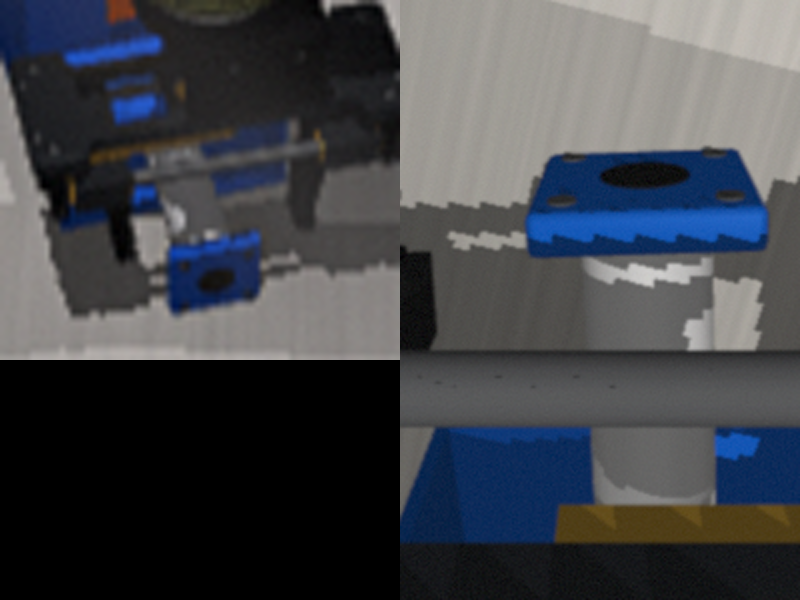

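The tube is intact between the open fingers. The flange is now about 3.5 mm toward tool +y, with its centre at wrist (323,264). The fingertips are at side (315,237) and (351,231), so the tips are somewhat high. I'll re-centre, probe a little lower, and close gradually.

send_rows(
  motion=[0,0.006,0,0,0,0,1,0,0,0.004,0,0,0,1,0,0,0.004,0,0,0,1,0,0,0.004,0,0,0,1,0,0,0,0,0,0,1],
)

```text
t: 6.75
ee_pos: [0.539, -0.1724, 0.0063]
eef_rot: [0.615, 0.789, -0.0, -0.0]
force: [0.3, -0.5, -0.2]
finger_gap: 0.0868
gripper_force: 0.0
```

send_rows(
  motion=[0,0,0,0,0,0,-0.05,0,0,0,0,0,0,-0.05,0,0,0,0,0,0,-0.05,0,0,0,0,0,0,-0.05,0,0,0,0,0,0,-0.05],
)

```text
t: 7.38
ee_pos: [0.5392, -0.1724, 0.0065]
eef_rot: [0.615, 0.789, 0.0, 0.0]
force: [-0.2, 0.0, 0.7]
finger_gap: 0.0462
gripper_force: 0.0
```

```bash
python3 go.py
```

```text
t 7.38 tcp [ 0.5392 -0.1724  0.0065] yang 14.12 tilt [ 0.0001 -0.0001] gap 0.0462 F [-0.2  0.   0.7] grip 0.0 q [0.68, 0.45, -0.55, 1.79, 0.28, 0.98, 0.27]
```

send_rows(
  motion=[0,0,0,0,0,0,-0.25,0,0,0,0,0,0,-0.25,0,0,0,0,0,0,-0.25],
)

```text
t: 7.75
ee_pos: [0.5391, -0.1724, 0.0064]
eef_rot: [0.615, 0.789, -0.0, 0.0]
force: [0.4, 1.0, -0.2]
finger_gap: 0.0332
gripper_force: 0.0
```

send_rows(
  motion=[0,0,0,0,0,0,-0.4,0,0,0,0,0,0,-0.4,0,0,0,0,0,0,-0.4],
)

```text
t: 8.12
ee_pos: [0.539, -0.1725, 0.0064]
eef_rot: [0.615, 0.789, -0.0, -0.0]
force: [-0.1, -0.6, -0.4]
finger_gap: 0.0267
gripper_force: 6.3
```

```bash
python3 go.py
```

```text
t 8.12 tcp [ 0.539  -0.1725  0.0064] yang 14.12 tilt [-0.0001 -0.0001] gap 0.0267 F [-0.1 -0.6 -0.4] grip 6.3 q [0.68, 0.45, -0.55, 1.79, 0.28, 0.98, 0.27]
```

send_rows(
  motion=[0,0,0,0,0,0,-0.5,0,0,0,0,0,0,-0.5,0,0,0,0,0,0,-0.5],
)

```text
t: 8.5
ee_pos: [0.5391, -0.1725, 0.0064]
eef_rot: [0.615, 0.789, -0.0, 0.0]
force: [0.7, 0.1, -1.1]
finger_gap: 0.0255
gripper_force: 26.8
```

```bash
python3 - <<'E'
from rig import *
from fit import *
import time
d=snapshot('wrist');im=d['image']
m=((im[...,0].astype(int)-im[...,2]>50)).astype(np.uint8)
n,l,st,c=cv2.connectedComponentsWithStats(m)
for i in range(1,n):
    if st[i,4]>200: print(st[i],c[i].round(0))
pp=[0.55086603,-0.23381342,0.24576782]
print(proj(0,toW(pp,[[.024,.085,.052],[-.024,.085,.052],[0,.085,.028]]),d).round(0).tolist())
E
python3 go.py
```

```text
[ 252  238  125   56 5293] [314. 269.]
[262 374  27  38 484] [278. 399.]
[351 379  20  33 253] [359. 403.]
[[370.0, 277.0], [238.0, 277.0], [306.0, 256.0]]
t 8.55 tcp [ 0.5391 -0.1724  0.0064] yang 14.12 tilt [ 0.0001 -0.0001] gap 0.0251 F [ 0.2 -0.8 -2.2] grip 26.8 q [0.68, 0.45, -0.55, 1.79, 0.28, 0.98, 0.27]
```

send_rows(
  motion=[0,0,0,0,0,0,-0.6,0,0,0,0,0,0,-0.6,0,0,0,0,0,0,-0.6,0,0,0,0,0,0,-0.6],
)

```text
t: 9.05
ee_pos: [0.5391, -0.1725, 0.0065]
eef_rot: [0.615, 0.789, -0.0, 0.0]
force: [1.2, 0.0, -2.4]
finger_gap: 0.0252
gripper_force: 26.8
```

send_rows(
  motion=[0.006,0,0,0,0,0,-0.6,0.006,0,0,0,0,0,-0.6,0.01,0,0,0,0,0,-0.6,0.01,0,0,0,0,0,-0.6],
)

```text
t: 9.55
ee_pos: [0.5351, -0.1564, 0.0065]
eef_rot: [0.615, 0.789, -0.0, -0.0]
force: [0.4, -0.7, -1.5]
finger_gap: 0.0253
gripper_force: 26.7
```

```bash
python3 - <<'E'
from rig import *
from fit import *
d=snapshot('wrist');im=d['image']
m=((im[...,0].astype(int)-im[...,2]>50)).astype(np.uint8)
n,l,st,c=cv2.connectedComponentsWithStats(m)
for i in range(1,n):
    if st[i,4]>200: print(st[i],c[i].round(0))
E
python3 go.py
```

```text
[ 252  238  125   56 5284] [315. 269.]
[350 395  22  18 287] [360. 405.]
[262 399  26  13 293] [275. 406.]
t 9.6 tcp [ 0.535  -0.1556  0.0065] yang 14.17 tilt [-0.0001  0.0004] gap 0.0252 F [-0.5 -0.  -2. ] grip 26.7 q [0.67, 0.43, -0.56, 1.82, 0.27, 0.97, 0.25]
```

The pipe is now held: the gap is stable at 25 mm, the grip is 27 N, and the flange stays at wrist (315,269) while the bin recedes. I'm pulling it out the rest of the way.

send_rows(
  motion=[0.02,0,0,0,0,0,-0.6,0.02,0,0,0,0,0,-0.6,0.02,0,0,0,0,0,-0.6,0.02,0,0,0,0,0,-0.6,0.02,0,0,0,0,0,-0.6],
)

```text
t: 10.22
ee_pos: [0.5228, -0.1077, 0.0065]
eef_rot: [0.615, 0.789, -0.0, 0.0]
force: [-0.6, -0.7, -1.9]
finger_gap: 0.0253
gripper_force: 26.7
```

send_rows(
  motion=[0.02,0,0,0,0,0,-0.6,0.02,0,0,0,0,0,-0.6,0.02,0,0,0,0,0,-0.6,0.02,0,0,0,0,0,-0.6,0.02,0,0,0,0,0,-0.6],
)

```text
t: 10.85
ee_pos: [0.5112, -0.0596, 0.0068]
eef_rot: [0.615, 0.789, 0.0, 0.001]
force: [0.1, -2.5, 0.9]
finger_gap: 0.024
gripper_force: 26.6
```

send_rows(
  motion=[0.01,0,0.0,0,0,0,-0.6,0,0,0.002,0,0,0,-0.6,0,0,0.002,0,0,0,-0.6,0,0,0,0,0,0,-0.6,0,0,0,0,0,0,-0.6],
)

```text
t: 11.48
ee_pos: [0.5098, -0.0543, 0.0061]
eef_rot: [0.615, 0.789, -0.0, 0.0]
force: [-11.4, 2.8, 26.6]
finger_gap: 0.0242
gripper_force: 32.7
```

```bash
python3 - <<'E'
from rig import *
from fit import *
d=snapshot('wrist');im=d['image']
m=((im[...,0].astype(int)-im[...,2]>50)).astype(np.uint8)
n,l,st,c=cv2.connectedComponentsWithStats(m)
for i in range(1,n):
    if st[i,4]>200: print(st[i],c[i].round(0))
E
python3 go.py
```

```text
[ 253  237  125   58 5470] [315. 269.]
t 11.53 tcp [ 0.5097 -0.0543  0.0061] yang 14.14 tilt [-0.0002 -0.0002] gap 0.0244 F [-11.2   1.9  26.9] grip 32.7 q [0.56, 0.36, -0.61, 1.93, 0.25, 0.93, 0.07]
```

send_rows(
  motion=[0,0,-0.001,0,0,0,0.6,0,0,0,0,0,0,0.6,0,0,0,0,0,0,0.6,0,0,0,0,0,0,0.6,0,0,0,0,0,0,0.6],
)

```text
t: 12.15
ee_pos: [0.5095, -0.0551, 0.0048]
eef_rot: [0.615, 0.789, -0.0, -0.0]
force: [0.1, 0.1, 0.3]
finger_gap: 0.0646
gripper_force: 0.0
```

send_rows(
  motion=[-0.031,0,0,0,0,0,0.6,-0.031,0,0,0,0,0,0.6,-0.031,0,0,0,0,0,0.6,-0.031,0,0,0,0,0,0.6,0,0,0,0,0,0,0.6],
)

```text
t: 12.78
ee_pos: [0.5248, -0.1169, 0.0048]
eef_rot: [0.616, 0.788, -0.0, 0.0]
force: [-0.1, 0.8, -0.0]
finger_gap: 0.0698
gripper_force: 0.0
```

```bash
cat > look.py <<'E'
from rig import *
from fit import *
d=snapshot('wrist');im=d['image'];np.savez('pics/w4.npz',**d)
m=((im[...,0].astype(int)-im[...,2]>50)).astype(np.uint8)
n,l,st,c=cv2.connectedComponentsWithStats(m)
for i in range(1,n):
    if st[i,4]>200:
        P=np.argwhere(l==i)[:,::-1].astype(np.int32);r=cv2.minAreaRect(P)
        h=cv2.convexHull(P);ap=cv2.approxPolyDP(h,3,True)[:,0]
        print(st[i],c[i].round(1),ap.tolist())
s=get_state();from scipy.spatial.transform import Rotation as Ro
M=Ro.from_quat(s['eef_rot']).as_matrix();p=s['ee_pos']
import sys
za=float(sys.argv[1]) # axis height (world)
b=np.array([p[0],p[1],za])
tx,ty=M[:,0],M[:,1]
f=lambda a,y,z:b+tx*a+ty*y+np.array([0,0,z])
print('pred for s=85: outer top',proj(0,[f(.085,-.024,.024),f(.085,.024,.024)],d).round(1).tolist(),'inner top',proj(0,[f(.075,-.024,.024),f(.075,.024,.024)],d).round(1).tolist(),'outer bot',proj(0,[f(.085,-.024,-.024),f(.085,.024,-.024)],d).round(1).tolist())
E
python3 look.py .024; python3 go.py
```

```text
[ 244   87  143   34 4326] [315.5 103.5] [[386, 112], [380, 117], [250, 120], [245, 114], [244, 95], [250, 90], [382, 87], [386, 90]]
pred for s=85: outer top [[240.0, 91.6], [387.8, 91.4]] inner top [[241.6, 123.6], [386.3, 123.3]] outer bot [[259.3, 98.2], [369.4, 98.0]]
t 12.82 tcp [ 0.5247 -0.1157  0.0048] yang 14.05 tilt [-0.0002  0.0002] gap 0.0701 F [ 0.1  0.1 -0.1] grip 0.0 q [0.63, 0.4, -0.58, 1.87, 0.26, 0.95, 0.18]
```

send_rows(
  motion=[0.002,0,0.004,0,0,0,0.6,0,0,0,0,0,0,-0.2,0,0,0,0,0,0,-0.2,0,0,0,0,0,0,-0.2,0,0,0,0,0,0,-0.2],
)

```text
t: 13.45
ee_pos: [0.5245, -0.1142, 0.003]
eef_rot: [0.615, 0.789, -0.0, 0.0]
force: [-0.2, -0.2, 0.2]
finger_gap: 0.0387
gripper_force: 0.0
```

send_rows(
  motion=[0,0,0,0,0,0,-0.3,0,0,0,0,0,0,-0.4,0,0,0,0,0,0,-0.5,0,0,0,0,0,0,-0.6,0,0,0,0,0,0,-0.6],
)

```text
t: 14.08
ee_pos: [0.5245, -0.1142, 0.003]
eef_rot: [0.615, 0.789, 0.0, 0.0]
force: [0.8, 1.0, -0.4]
finger_gap: 0.0275
gripper_force: 29.2
```

```bash
python3 go.py; python3 look.py .024
```

```text
t 14.07 tcp [ 0.5245 -0.1142  0.003 ] yang 14.12 tilt [ 0.0002 -0.    ] gap 0.0275 F [ 0.8  1.  -0.4] grip 29.2 q [0.62, 0.4, -0.58, 1.87, 0.27, 0.95, 0.17]
[ 240   96  144   33 4366] [311.6 111.7] [[383, 120], [379, 125], [247, 128], [241, 123], [240, 101], [266, 97], [380, 96]]
pred for s=85: outer top [[239.0, 95.2], [388.3, 95.1]] inner top [[240.6, 127.4], [386.8, 127.3]] outer bot [[258.7, 100.9], [369.6, 100.8]]
```

The grip at the middle is good: 27.5 mm gap, 29 N, flange as predicted. Next I lift and turn it 120° clockwise.

send_rows(
  motion=[0,0,-0.02,0,0,0,-0.6,0,0,-0.05,0,0,0,-0.6,0,0,-0.1,0,0,0,-0.6,0,0,-0.1,0,0,0,-0.6,0,0,-0.09,0,0,0,-0.6],
)

```text
t: 14.75
ee_pos: [0.5242, -0.1141, 0.1853]
eef_rot: [0.615, 0.789, -0.0, 0.0]
force: [0.9, 0.0, -2.1]
finger_gap: 0.0272
gripper_force: 29.0
```

```bash
python3 look.py .204; python3 go.py .559 .1821 .183 -106.4
```

```text
[ 240   96  145   33 4367] [312.  111.8] [[384, 102], [382, 124], [247, 128], [241, 123], [240, 103], [245, 98], [380, 96]]
[349 373  27  40 548] [358.5 398.3] [[374, 412], [349, 410], [350, 373], [355, 373], [373, 401]]
[258 374  29  38 598] [275.8 397.5] [[259, 411], [259, 403], [277, 375], [284, 374], [286, 411]]
[ 20 406  24  25 341] [ 30.9 418.2] [[43, 412], [29, 430], [22, 430], [20, 421], [32, 406]]
pred for s=85: outer top [[248.5, 98.4], [394.7, 98.3]] inner top [[249.9, 129.9], [393.2, 129.8]] outer bot [[265.5, 103.1], [374.6, 103.1]]
t 14.8 tcp [ 0.5268 -0.1142  0.1913] yang 14.14 tilt [ 0.0077 -0.0024] gap 0.0276 F [2.4 0.1 4.2] grip 29.1 q [0.69, 0.19, -0.63, 1.68, 0.12, 1.3, 0.28]
 shift units now [0.5591 0.2071 0.0157]
 turn units [ 0.0055 -0.003   1.3393]
 shift units after turn [-0.1056 -0.5867  0.0167]
```

send_rows(
  motion=[0,0,0,0,0,0.103,-0.6,0,0,0,0,0,0.103,-0.6,0,0,0,0,0,0.103,-0.6,0,0,0,0,0,0.103,-0.6,0,0,0,0,0,0.103,-0.6],
)

```text
t: 15.42
ee_pos: [0.5241, -0.1141, 0.1831]
eef_rot: [0.877, 0.481, -0.0, -0.0]
force: [-0.2, 0.7, -2.3]
finger_gap: 0.0273
gripper_force: 29.0
```

send_rows(
  motion=[0,0,0,0,0,0.103,-0.6,0,0,0,0,0,0.103,-0.6,0,0,0,0,0,0.103,-0.6,0,0,0,0,0,0.103,-0.6,0,0,0,0,0,0.103,-0.6],
)

```text
t: 16.05
ee_pos: [0.5241, -0.1141, 0.183]
eef_rot: [0.995, 0.097, -0.0, -0.0]
force: [-0.1, -0.1, -3.9]
finger_gap: 0.0275
gripper_force: 29.0
```

send_rows(
  motion=[0,0,0,0,0,0.103,-0.6,0,0,0,0,0,0.103,-0.6,0,0,0,0,0,0.103,-0.6,-0.01,-0.05,0,0,0,0,-0.6,-0.01,-0.05,0,0,0,0,-0.6],
)

```text
t: 16.68
ee_pos: [0.5286, -0.0628, 0.183]
eef_rot: [0.99, -0.143, -0.0, 0.0]
force: [-0.5, 0.0, -2.4]
finger_gap: 0.0277
gripper_force: 29.0
```

```bash
python3 go.py .559 .1821 .183 -106.4
```

```text
t 16.68 tcp [ 0.5286 -0.0628  0.183 ] yang -106.42 tilt [-0.0005  0.    ] gap 0.0277 F [-0.5  0.  -2.4] grip 29.0 q [0.46, 0.17, -0.47, 1.71, 0.08, 1.28, -1.89]
 shift units now [-8.020e-02 -4.871e-01  1.000e-04]
 turn units [ 0.0001  0.0003 -0.0002]
 shift units after turn [-8.000e-02 -4.871e-01  1.000e-04]
```

send_rows(
  motion=[-0.016,-0.097,0,0,0,0,-0.6,-0.016,-0.098,0,0,0,0,-0.6,-0.016,-0.098,0,0,0,0,-0.6,-0.016,-0.098,0,0,0,0,-0.6,-0.016,-0.097,0,0,0,0,-0.6],
)

```text
t: 17.3
ee_pos: [0.5592, 0.1833, 0.1832]
eef_rot: [0.99, -0.143, -0.0, 0.0]
force: [0.3, 0.4, -2.0]
finger_gap: 0.0273
gripper_force: 29.0
```

send_rows(
  motion=[0,0,0,0,0,0,-0.6,0,0,0,0,0,0,-0.6],
)

```text
t: 17.55
ee_pos: [0.5593, 0.1814, 0.1827]
eef_rot: [0.99, -0.143, -0.0, 0.0]
force: [0.3, -0.9, -2.6]
finger_gap: 0.0275
gripper_force: 29.0
```

```bash
python3 go.py .559 .1821 .183 -106.4; python3 look.py .204; python3 - <<'E'
from rig import *
from fit import *
import cv2
d=snapshot('wrist');s=snapshot('side')
A=np.zeros((600,800,3),np.uint8)
A[:480,:640]=d['image'];A[480:,:160]=s['image'][330:450,230:390]
A=np.zeros((600,800,3),np.uint8)
A[:360,:480]=cv2.resize(d['image'],(480,360))
A=cv2.resize(d['image'],(800,600),interpolation=cv2.INTER_CUBIC)
sc=cv2.resize(s['image'][305:405,245:385],None,fx=2,fy=2,interpolation=cv2.INTER_CUBIC)
A[400:600,260:540]=sc
cv2.imwrite('pics/F.png',A)
pd=[0.57651844,0.24163472,-0.28565893]
f=lambda L:proj(0,toW(pd,np.array(L)/1000),d).round(0).tolist()
print('blue block inner top',f([[92,-32,110],[92,-92,110]]),'outer',f([[106,-32,110],[106,-92,110]]),'walls inner end top y-26,-32,-92,-98',f([[30,-26,102],[30,-32,102],[30,-92,102],[30,-98,102]]),'deck corners',f([[125,135,50],[125,-135,50]]))
E
```

```text
t 17.55 tcp [0.5593 0.1814 0.1827] yang -106.39 tilt [-0.0006 -0.0007] gap 0.0275 F [ 0.3 -0.9 -2.6] grip 29.0 q [0.11, 0.32, -0.61, 1.56, 0.19, 1.32, -2.38]
 shift units now [-0.0009 -0.0012 -0.0005]
 turn units [0.0006 0.0002 0.0001]
 shift units after turn [-0.0009 -0.0012 -0.0005]
[ 240   70  145   59 7636] [313.5  99.7] [[384, 120], [379, 126], [246, 128], [241, 123], [240, 103], [256, 70], [375, 70], [384, 100]]
pred for s=85: outer top [[246.0, 94.6], [395.6, 94.7]] inner top [[247.4, 126.9], [393.9, 127.0]] outer bot [[264.1, 100.5], [375.1, 100.6]]
blue block inner top [[264.0, 95.0], [366.0, 95.0]] outer [[263.0, 70.0], [366.0, 69.0]] walls inner end top y-26,-32,-92,-98 [[260.0, 196.0], [269.0, 196.0], [361.0, 196.0], [370.0, 196.0]] deck corners [[37.0, 51.0], [418.0, 50.0]]
```

View pics/F.png

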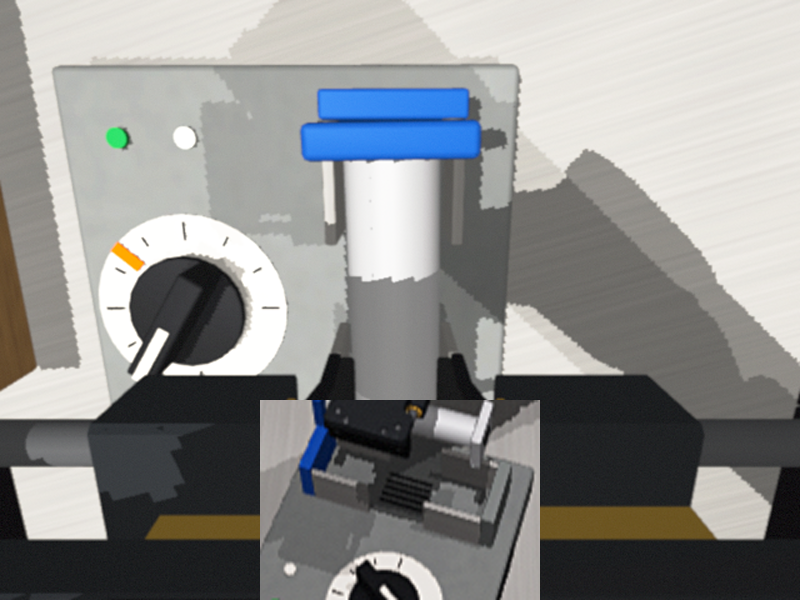

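The wrist view is a clean check. The held flange is centred at x≈312/640 and the cradle at x≈315, which is under 1 mm off once scaled. The wall ends are at y≈195 (196 predicted) and the block's outer edge at y≈71 (70 predicted). In this picture the orange mark is at (127,256) and the pointer end at (150,350). I'm lowering gently.

send_rows(
  motion=[0,0,0.04,0,0,0,-0.6,0,0,0.05,0,0,0,-0.6,0,0,0.05,0,0,0,-0.6,0,0,0.04,0,0,0,-0.6,0,0,0.02,0,0,0,-0.6],
)

```text
t: 18.32
ee_pos: [0.5592, 0.1812, 0.0819]
eef_rot: [0.99, -0.143, -0.0, 0.0]
force: [-0.3, 0.3, -2.9]
finger_gap: 0.0275
gripper_force: 29.0
```

send_rows(
  motion=[0,0,0.015,0,0,0,-0.6,0,0,0.012,0,0,0,-0.6,0,0,0.01,0,0,0,-0.6,0,0,0.008,0,0,0,-0.6,0,0,0,0,0,0,-0.6],
)

```text
t: 18.95
ee_pos: [0.5594, 0.1819, 0.0602]
eef_rot: [0.99, -0.143, -0.0, 0.0]
force: [0.5, -0.7, -2.7]
finger_gap: 0.0276
gripper_force: 29.0
```

```bash
python3 go.py .559 .1821 .053 -106.4
```

```text
t 18.95 tcp [0.5594 0.1819 0.0602] yang -106.39 tilt [-0.0003 -0.0002] gap 0.0276 F [ 0.5 -0.7 -2.7] grip 29.0 q [0.08, 0.43, -0.59, 1.69, 0.26, 1.1, -2.44]
 shift units now [-0.0008 -0.0002  0.0144]
 turn units [0.0001 0.0001 0.0001]
 shift units after turn [-0.0008 -0.0002  0.0144]
```

send_rows(
  motion=[0,0,0.004,0,0,0,-0.6,0,0,0.004,0,0,0,-0.6,0,0,0.003,0,0,0,-0.6,0,0,0.002,0,0,0,-0.6,0,0,0,0,0,0,-0.6],
)

```text
t: 19.58
ee_pos: [0.5594, 0.1819, 0.0539]
eef_rot: [0.99, -0.143, -0.0, 0.0]
force: [0.6, -0.8, -2.9]
finger_gap: 0.0275
gripper_force: 29.0
```

send_rows(
  motion=[0,0,0.001,0,0,0,-0.6,0,0,0,0,0,0,-0.6],
)

```text
t: 19.82
ee_pos: [0.5595, 0.1819, 0.0534]
eef_rot: [0.99, -0.143, 0.0, 0.0]
force: [-0.1, 0.1, -3.5]
finger_gap: 0.0274
gripper_force: 29.0
```

send_rows(
  motion=[0,0,0.001,0,0,0,-0.6,0,0,0,0,0,0,-0.6,0,0,0,0,0,0,-0.6],
)

```text
t: 20.2
ee_pos: [0.5595, 0.1819, 0.053]
eef_rot: [0.99, -0.143, 0.0, 0.0]
force: [-0.2, -0.7, -2.9]
finger_gap: 0.0275
gripper_force: 29.1
```

send_rows(
  motion=[0,0,0.001,0,0,0,-0.6,0,0,0,0,0,0,-0.6,0,0,0,0,0,0,-0.6],
)

```text
t: 20.58
ee_pos: [0.5596, 0.1819, 0.0529]
eef_rot: [0.99, -0.143, 0.0, 0.0]
force: [-3.0, -1.8, 4.8]
finger_gap: 0.0274
gripper_force: 29.9
```

Contact with the cradle floor: Fz went from −2.9 to +4.8 N at the expected height. I'm opening slowly.

send_rows(
  motion=[0,0,0,0,0,0,-0.3,0,0,0,0,0,0,-0.2,0,0,0,0,0,0,0,0,0,0,0,0,0,0.3,0,0,0,0,0,0,0.6],
)

```text
t: 21.2
ee_pos: [0.5595, 0.182, 0.0524]
eef_rot: [0.99, -0.143, 0.0, 0.0]
force: [0.7, 0.2, 0.6]
finger_gap: 0.056
gripper_force: 0.0
```

send_rows(
  motion=[0,0,0,0,0,0,0.8,0,0,0,0,0,0,0.8,0,0,-0.02,0,0,0,0.8,0,0,-0.05,0,0,0,0.8,0,0,-0.1,0,0,0,0.8],
)

```text
t: 21.82
ee_pos: [0.5584, 0.1814, 0.1374]
eef_rot: [0.99, -0.143, -0.001, 0.001]
force: [0.8, 0.1, 0.1]
finger_gap: 0.0785
gripper_force: 0.0
```

send_rows(
  motion=[0,0,-0.1,0,0,0,0.8,0,0,0,0,0,0,0.8,0,0,0,0,0,0,0.8],
)

```text
t: 22.2
ee_pos: [0.5594, 0.1818, 0.1875]
eef_rot: [0.99, -0.143, 0.0, 0.0]
force: [-0.1, -1.7, -1.4]
finger_gap: 0.0783
gripper_force: 0.0
```

```bash
python3 go.py; cat > dial.py <<'E'
from rig import *
from fit import *
import sys
d=snapshot('wrist');im=d['image'];D['wrist']=d;np.savez('pics/w5.npz',**d)
pd=[0.57651844,0.24163472,-0.28565893]
f=lambda L:proj(0,toW(pd,np.array(L)/1000),d).round(0).tolist()
print('pred pipe blue flange outer top',f([[85,-38,98],[85,-86,98]]),'inner',f([[75,-38,98],[75,-86,98]]),'block inner top',f([[92,-26,110],[92,-98,110]]))
b,g,r=[im[...,i].astype(int) for i in range(3)]
for nm,m,z in(('blue',b-r>60,.098),('orange',(r-b>100)&(r>150),.052)):
    n,l,st,c=cv2.connectedComponentsWithStats(m.astype(np.uint8))
    for i in range(1,n):
        if st[i,4]>60:
            w=ray('wrist',c[i],z); P=np.argwhere(l==i)[:,::-1].astype(np.int32)
            print(nm,st[i],c[i].round(1),w.round(4),cv2.approxPolyDP(cv2.convexHull(P),3,True)[:,0].tolist())
pc=proj(0,toW(pd,[[-.02,.068,.052]]),d)[0];print('dial centre px',pc)
E
python3 dial.py
```

```text
t 22.2 tcp [0.5594 0.1818 0.1875] yang -106.39 tilt [ 0.0003 -0.0003] gap 0.0783 F [-0.1 -1.7 -1.4] grip 0.0 q [0.11, 0.32, -0.61, 1.55, 0.19, 1.33, -2.38]
pred pipe blue flange outer top [[279.0, 107.0], [355.0, 107.0]] inner [[280.0, 124.0], [354.0, 124.0]] block inner top [[257.0, 95.0], [377.0, 95.0]]
blue [ 257   71  120   27 3118] [316.2  83.7] [0.6543 0.1547 0.098 ] [[375, 92], [359, 97], [273, 97], [259, 94], [257, 86], [259, 71], [374, 71]]
blue [ 277  107   75   17 1176] [313.3 114.5] [0.6371 0.1617 0.098 ] [[351, 118], [341, 122], [280, 123], [277, 109], [350, 107]]
orange [ 93 192  27  23 252] [106.1 202.9] [0.6196 0.338  0.052 ] [[119, 209], [113, 214], [93, 198], [99, 192]]
dial centre px [157.16754333 244.31686754]
```

The pipe lies in the cradle. Its blue flange is at (277–351, 107–123) against a predicted (279–355, 107–124), and it is at full depth. The orange mark works out at world (0.620, 0.338), an angle of about 31° from the dial centre. Next is the dial.

send_rows(
  motion=[0,0,0,0,0,-0.112,0.3,0,0,0,0,0,-0.112,0.3,0,0,0,0,0,-0.112,0.3,0,0,0,0,0,-0.112,0.3,0,0,0,0,0,-0.112,0.3],
)

```text
t: 22.88
ee_pos: [0.5588, 0.1816, 0.1861]
eef_rot: [0.955, 0.295, -0.001, -0.0]
force: [-0.1, -0.2, -0.1]
finger_gap: 0.0571
gripper_force: 0.0
```

send_rows(
  motion=[0,0,0,0,0,-0.112,0.3,0,0,0,0,0,-0.112,0.3,0,0,0,0,0,-0.112,0.3,0,0,0,0,0,-0.112,0.3,0,0,0,0,0,-0.112,0.3],
)

```text
t: 23.5
ee_pos: [0.5588, 0.1817, 0.1861]
eef_rot: [0.739, 0.674, -0.001, -0.001]
force: [-0.6, 0.0, -0.5]
finger_gap: 0.0565
gripper_force: 0.0
```

send_rows(
  motion=[0,0,0,0,0,-0.112,0.3,0,0,0,0,0,-0.112,0.3,0,0,0,0,0,-0.112,0.3,0,0,0,0,0,-0.112,0.3,0,0,0,0,0,0,0.3],
)

```text
t: 24.12
ee_pos: [0.5589, 0.1817, 0.1863]
eef_rot: [0.464, 0.886, -0.0, -0.001]
force: [-0.3, -1.0, 0.2]
finger_gap: 0.0567
gripper_force: 0.0
```

```bash
python3 go.py .5765 .3125 .19 34.6
```

```text
t 24.12 tcp [0.5589 0.1817 0.1863] yang 34.67 tilt [-0.002  0.   ] gap 0.0567 F [-0.3 -1.   0.2] grip 0.0 q [0.39, 0.43, -1.01, 1.54, 0.37, 1.38, -0.05]
 shift units now [ 0.1952  0.1777 -0.0075]
 turn units [-0.001  -0.0007  0.0008]
 shift units after turn [ 0.1954  0.1775 -0.0074]
```

send_rows(
  motion=[0.065,0.059,0,0,0,0,0.3,0.065,0.059,0,0,0,0,0.3,0.065,0.059,0,0,0,0,0.3,0,0,0.05,0,0,0,0.3,0,0,0.06,0,0,0,0.3],
)

```text
t: 24.75
ee_pos: [0.5763, 0.3135, 0.1313]
eef_rot: [0.465, 0.885, -0.0, -0.0]
force: [-0.1, -0.1, 0.3]
finger_gap: 0.0566
gripper_force: 0.0
```

send_rows(
  motion=[0,0,0.06,0,0,0,0.3,0,0,0.04,0,0,0,0.3,0,0,0.02,0,0,0,0.3,0,0,0,0,0,0,0.3],
)

```text
t: 25.25
ee_pos: [0.5766, 0.3125, 0.0723]
eef_rot: [0.464, 0.886, -0.0, -0.0]
force: [0.3, -0.7, 0.7]
finger_gap: 0.0564
gripper_force: 0.0
```

```bash
python3 go.py .5765 .3125 .07 34.6
```

```text
t 25.25 tcp [0.5766 0.3125 0.0723] yang 34.68 tilt [-0.0005 -0.0001] gap 0.0564 F [ 0.3 -0.7  0.7] grip 0.0 q [0.07, 0.67, -0.92, 1.48, 0.54, 1.26, -0.31]
 shift units now [ 0.0001 -0.0001  0.0045]
 turn units [-0.0003 -0.0001  0.0008]
 shift units after turn [ 0.0001 -0.0001  0.0045]
```

send_rows(
  motion=[0,0,0,0,0,0,-0.3,0,0,0,0,0,0,-0.5,0,0,0,0,0,0,-0.55,0,0,0,0,0,0,-0.6,0,0,0,0,0,0,-0.65],
)

```text
t: 25.88
ee_pos: [0.5767, 0.3125, 0.0725]
eef_rot: [0.464, 0.886, 0.0, 0.0]
force: [0.9, -0.3, -0.4]
finger_gap: 0.0183
gripper_force: 0.0
```

send_rows(
  motion=[0,0,0,0,0,0,-0.7,0,0,0,0,0,0,-0.75,0,0,0,0,0,0,-0.8,0,0,0,0,0,0,-0.8,0,0,0,0,0,0,-0.8],
)

```text
t: 26.5
ee_pos: [0.5767, 0.3125, 0.0724]
eef_rot: [0.464, 0.886, -0.0, 0.0]
force: [0.7, 0.3, -0.2]
finger_gap: 0.009
gripper_force: 0.0
```

```bash
python3 go.py .5765 .3125 .0723 -59
```

```text
t 26.5 tcp [0.5767 0.3125 0.0724] yang 34.73 tilt [ 0.0001 -0.    ] gap 0.009 F [ 0.7  0.3 -0.2] grip 0.0 q [0.07, 0.67, -0.92, 1.48, 0.54, 1.26, -0.3]
 shift units now [ 0.0002 -0.0003  0.0003]
 turn units [1.0000e-04 0.0000e+00 1.0414e+00]
 shift units after turn [-0.0003 -0.0002  0.0003]
```

The fingers closed to 9 mm without touching the 16 mm bar. The tips evidently sit higher than the reported TCP, which also fits the first pipe grasp. I'll open, go lower in small steps and watch the force.

send_rows(
  motion=[0,0,0,0,0,0,0,0,0,0,0,0,0,0,0,0,0,0,0,0,0,0,0,0.004,0,0,0,0,0,0,0.004,0,0,0,0],
)

```text
t: 27.12
ee_pos: [0.5767, 0.3124, 0.0682]
eef_rot: [0.464, 0.886, -0.0, 0.0]
force: [0.2, 0.2, 0.3]
finger_gap: 0.0424
gripper_force: 0.0
```

send_rows(
  motion=[0,0,0.003,0,0,0,0,0,0,0.003,0,0,0,0,0,0,0.003,0,0,0,0,0,0,0,0,0,0,0],
)

```text
t: 27.62
ee_pos: [0.5766, 0.3124, 0.0638]
eef_rot: [0.464, 0.886, -0.0, -0.0]
force: [-0.4, 0.0, -0.7]
finger_gap: 0.0438
gripper_force: 0.0
```

```bash
python3 go.py; python3 - <<'E'
from rig import *
from fit import *
D['side']=snapshot('side');im=D['side']['image'];pd=[0.57651844,0.24163472,-0.28565893]
b,g,r=[im[...,i].astype(int) for i in range(3)]
c=proj('side',toW(pd,[[-.02,.068,.096]]))[0];print(c)
sub=im[int(c[1])-30:int(c[1])+40,int(c[0])-45:int(c[0])+45]
g=cv2.cvtColor(sub,cv2.COLOR_BGR2GRAY);print('\n'.join(''.join(' .:-=+*#%@'[int(v)*10//256] for v in row) for row in g[::2]))
p=get_state()['ee_pos'];print('tcp side px rel',(proj('side',[p])[0]-[int(c[0])-45,int(c[1])-30]))
E
```

```text
t 27.62 tcp [0.5766 0.3124 0.0638] yang 34.73 tilt [-0.0001 -0.0002] gap 0.0438 F [-0.4  0.  -0.7] grip 0.0 q [0.07, 0.68, -0.91, 1.49, 0.55, 1.25, -0.31]
[306.35130701 397.92136046]
===============-=====..:::--==+++============+::-----:::...                  .............
======================. ..:::::----===++====---::....::.                           ...... 
==================--:--.   ..::..:::-:::::::::::......                       ..:::.       
=---===========-:.. ....       ..................                          .....::::....  
=---=======--... .....                                                     .-::-:--::..   
=--=====--:........     .-::.                                          . ...:=-=:::.::::. 
:-=====:   ....         .:-==.  ..::.                              ............:::::::::::
...:-::.....        ..... .-==-   .:::                            ............ .::::::::::
........       . ...........:==-.   ..:                   .   .............    :::::::::::
.......   .. .............. .:=#%:                    ..     ::=-......      .::::::::::::
.......
[... 1609 characters left out ...]
@@@%+=====+++++======
------==--=.    .....::----::----**=-::=..      . ..-*#@@@@@@@@%@%@@@@@%+======+==========
=---=======-:::.....:----:.:--*#%%@@#@@@%%%#####%#%@@@@@@@@@@##@@@@@@@#+===========+==+===
-===========-==-.....:-----*#%@@@@%@@@@@@@@@@@@@@@@@@@@@@@@@@@+=%@@@%*==========+===+==+==
----=-=====---==-......:-*%%%@@%%%@@@%+@@@%%@@%%@@%@@@%%@%%@@@@@@@%*======================
::.:::----===-===-.......=*#%@@@%%@@@-+@@@%%@@@%@@=%@@%@%%@@@@@@%*========================
::::::::::::----===-:..-====#%@@@@@@+:@@%@@@%%%@@@++@@@@%@@@@%+==========++===============
..::::::::::::::::---==++++===+##%%@#%@@@@@@@@@@@@@@@@@@%%#++====+=======+================
tcp side px rel [45.80000023 37.74332948]
```

send_rows(
  motion=[0,0,0.003,0,0,0,0,0,0,0.003,0,0,0,0,0,0,0.003,0,0,0,0,0,0,0,0,0,0,0],
)

```text
t: 28.18
ee_pos: [0.5766, 0.3124, 0.0592]
eef_rot: [0.464, 0.886, -0.0, -0.0]
force: [0.4, -0.7, 0.1]
finger_gap: 0.0434
gripper_force: 0.0
```

send_rows(
  motion=[0,0,0.003,0,0,0,0,0,0,0.003,0,0,0,0,0,0,0,0,0,0,0,0,0,0,0,0,0,0],
)

```text
t: 28.68
ee_pos: [0.5767, 0.3125, 0.0565]
eef_rot: [0.464, 0.886, -0.0, 0.0]
force: [0.6, -0.6, -0.1]
finger_gap: 0.0433
gripper_force: 0.0
```

send_rows(
  motion=[0,0,0,0,0,0,-0.4,0,0,0,0,0,0,-0.5,0,0,0,0,0,0,-0.55,0,0,0,0,0,0,-0.6,0,0,0,0,0,0,-0.65],
)

```text
t: 29.3
ee_pos: [0.5758, 0.3123, 0.0564]
eef_rot: [0.464, 0.886, -0.001, -0.0]
force: [-5.1, -2.1, 3.7]
finger_gap: 0.0164
gripper_force: 8.7
```

send_rows(
  motion=[0,0,0,0,0,0,-0.7,0,0,0,0,0,0,-0.75,0,0,0,0,0,0,-0.8,0,0,0,0,0,0,-0.8],
)

```text
t: 29.8
ee_pos: [0.5757, 0.3124, 0.0564]
eef_rot: [0.464, 0.886, -0.001, -0.001]
force: [-5.2, -2.7, 3.7]
finger_gap: 0.0159
gripper_force: 29.5
```

The bar is gripped (15.9 mm gap, 29.5 N). I'm turning it 94° clockwise.

send_rows(
  motion=[0,0,0,0,0,0.08,-0.8,0,0,0,0,0,0.08,-0.8,0,0,0,0,0,0.08,-0.8,0,0,0,0,0,0.08,-0.8,0,0,0,0,0,0.08,-0.8],
)

```text
t: 30.42
ee_pos: [0.5757, 0.3124, 0.0564]
eef_rot: [0.716, 0.698, -0.001, -0.0]
force: [-4.1, -1.8, 2.4]
finger_gap: 0.0157
gripper_force: 29.5
```

send_rows(
  motion=[0,0,0,0,0,0.08,-0.8,0,0,0,0,0,0.08,-0.8,0,0,0,0,0,0.08,-0.8,0,0,0,0,0,0.08,-0.8,0,0,0,0,0,0.08,-0.8],
)

```text
t: 31.05
ee_pos: [0.5758, 0.3124, 0.0564]
eef_rot: [0.897, 0.442, -0.001, 0.0]
force: [-3.2, -2.0, 2.5]
finger_gap: 0.0161
gripper_force: 29.5
```

send_rows(
  motion=[0,0,0,0,0,0.08,-0.8,0,0,0,0,0,0.08,-0.8,0,0,0,0,0,0.08,-0.8,0,0,0,0,0,0,-0.8,0,0,0,0,0,0,-0.8],
)

```text
t: 31.68
ee_pos: [0.576, 0.3125, 0.0564]
eef_rot: [0.963, 0.27, -0.001, 0.0]
force: [-4.8, -2.5, 3.8]
finger_gap: 0.0158
gripper_force: 29.8
```

```bash
python3 go.py .5765 .3125 .0723 -59
```

```text
t 31.68 tcp [0.576  0.3125 0.0564] yang -58.67 tilt [-0.0011 -0.0006] gap 0.0158 F [-4.8 -2.5  3.8] grip 29.8 q [-0.13, 0.58, -0.61, 1.5, 0.35, 1.17, -1.82]
 shift units now [ 0.0009  0.0005 -0.0319]
 turn units [-0.0001  0.0008  0.0037]
 shift units after turn [ 0.0009  0.0005 -0.0319]
```

send_rows(
  motion=[0,0,0,0,0,0,-0.5,0,0,0,0,0,0,-0.3,0,0,0,0,0,0,0,0,0,0,0,0,0,0,0,0,0,0,0,0,0],
)

```text
t: 32.3
ee_pos: [0.5767, 0.3125, 0.0564]
eef_rot: [0.963, 0.268, 0.0, 0.0]
force: [0.5, -0.3, 0.4]
finger_gap: 0.0428
gripper_force: 0.0
```

send_rows(
  motion=[0,0,-0.03,0,0,0,0,0,0,-0.08,0,0,0,0,0,0,-0.1,0,0,0,0,0,0,-0.1,0,0,0,0,-0.08,0,0,0,0,0,0],
)

```text
t: 32.92
ee_pos: [0.5447, 0.2943, 0.2171]
eef_rot: [0.963, 0.269, 0.004, -0.002]
force: [-1.2, 0.1, -0.1]
finger_gap: 0.0433
gripper_force: 0.0
```

send_rows(
  motion=[-0.08,0,0,0,0,0,0,-0.08,0,0,0,0,0,0,0,0,0,0,0,0,0,0,0,0,0,0,0,0],
)

```text
t: 33.42
ee_pos: [0.4746, 0.2507, 0.2125]
eef_rot: [0.963, 0.268, 0.001, 0.0]
force: [0.0, -0.3, -0.2]
finger_gap: 0.0435
gripper_force: 0.0
```

```bash
python3 go.py; cat > chk.py <<'E'
from rig import *
from fit import *
pd=[0.57651844,0.24163472,-0.28565893];C=toW(pd,[[-.02,.068,.052]])[0]
for cam in('wrist','top','side'):
    D[cam]=snapshot(cam);im=D[cam]['image'];b,g,r=[im[...,i].astype(int) for i in range(3)]
    cv2.imwrite(f'pics/chk_{cam}.png',im)
    m=((r-b>90)&(r>130)).astype(np.uint8);n,l,st,c=cv2.connectedComponentsWithStats(m)
    for i in range(1,n):
        w=ray(cam,c[i],.052)
        if np.hypot(*(w-C)[:2])<.075: v=w-C;print(cam,'orange',st[i,4],c[i].round(1),'ang',np.degrees(np.arctan2(v[1],v[0])).round(1),'r',np.hypot(*v[:2]).round(4))
    m=(np.minimum(np.minimum(b,g),r)>(90 if cam=='top' else 120)).astype(np.uint8);n,l,st,c=cv2.connectedComponentsWithStats(m)
    for i in range(1,n):
        w=ray(cam,c[i],.096);v=w-C
        if np.hypot(*v[:2])<.045 and 5<st[i,4]<3000:
            P=np.argwhere(l==i)[:,::-1].astype(float);W=np.array([ray(cam,p,.096)[:2] for p in P]);q=W-W.mean(0);u=np.linalg.svd(q,full_matrices=False)[2][0]
            u=u*np.sign(u@v[:2]);print(cam,'white',st[i],'ang c',np.degrees(np.arctan2(v[1],v[0])).round(1),'r',np.hypot(*v[:2]).round(4),'line ang',np.degrees(np.arctan2(u[1],u[0])).round(1),'len',np.ptp(q@u).round(4))
E
python3 chk.py
```

```text
t 33.42 tcp [0.4746 0.2507 0.2125] yang -58.88 tilt [0.0019 0.0004] gap 0.0435 F [ 0.  -0.3 -0.2] grip 0.0 q [0.04, 0.19, -0.69, 1.65, 0.12, 1.35, -1.69]
wrist white [310   0  11  58 623] ang c 32.8 r 0.0165 line ang 31.7 len 0.0343
top orange 7 [153. 223.] ang 31.1 r 0.0531
top white [141 223  16  22 156] ang c 74.0 r 0.0268 line ang 155.2 len 0.0601
side orange 38 [284.4 420. ] ang 32.5 r 0.0515
side white [290 398  17  12  66] ang c 34.4 r 0.0192 line ang 32.6 len 0.0374
```

The pointer line measures 31.7–32.6° against the orange mark at 30.6–32.5°, well inside the ±7° tolerance. The pipe was checked seated and nothing is being touched, so I'm handing in.

```bash
python3 -c "
from rig import *
print(close_job())"
```

```text
the job is handed in; nothing more can be done
None
```

The job is handed in; the judge returned no verdict. By my last camera measurements the pipe lies fully down in the cradle, let go, blue flange at the blue block and about 2 mm or less off its place, the dial's white line points at the orange mark to within about 2°, and the arm never went near the carton or jar.

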